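Clamp an electronics module with a slip-clutch crank

ROBOT

A 6-joint arm with a two-finger parallel gripper is mounted at the origin on the work surface. World frame = base frame: x ahead of the robot, y to its left, z up, the work surface at z = 0. Lengths are in mm, angles in rad, forces in N, time in s.
With the tool pointing down it reaches from about 250 to 775 mm from the base axis. Payload 4 kg.
Tool frame: the origin (TCP) lies on the centre line of the jaws, within the pads' length; the fingertips stand 17 mm ahead of it and the grasp point (between the pads) lies 2 mm behind it; x points along the fingers, y is the direction in which the jaws open and shut, and the axes are right-handed (so a half turn about x gives the same grasp; the last joint's range is limited). The gripper opens to 85 mm and grips with 20 to 120 N. Pads are 22 mm wide; open, the fingers measure 114 mm over their backs; the gripper's body (76 mm by 85 mm) begins 54 mm behind the grasp point. The pads swing forward as they close: fully open they stand 13 mm farther back than shut.
Start: joints at [-1.324, 0.087, 1.371, -0, 1.684, -0.103], TCP at [188.488, -516.709, 248.341] pointing down, gripper open.
Joint ranges: [-3.1, 3.1], [-0.76, 2.03], [0.27, 2.55], [-1.08, 4.22], [0.17, 2.65], [-2.57, 2.57]. Speed limits (rad/s): [2.79, 2.79, 3.14, 3.14, 3.14, 3.14].

INTERFACE

Orientations are given as [roll, pitch, yaw] about the fixed x, y, z axes, in that order (R = Rz(yaw) Ry(pitch) Rx(roll)).
In Python, from cell import sensors, camera, ctrl gives the robot as it stands. The module is installed in compiled form; this text tells all that it offers.
- The arm moves only by the tool play_rows, never from a script. Its argument "motion" is a list of rows, each a list of 3 entries, a list of its own where there are three numbers: the shift along the tool's x, y, z scaled (see below), then the turn, a rotation vector about the tool's x, y, z scaled (see below), then the opening, from 0 (shut) to 1 (fully open). A call has exactly 10 rows; each row is the pose to reach, as a shift and turn from the pose commanded when the call began, along the tool's axes at that moment, turning the shorter way round; what a row does not reach only later rows make up. The controller multiplies each number of a shift by 15 cm and each number of a turn by pi rad. A row lasts 1/8 s, in which the tool goes at most 62.5 mm and 10.7 degrees, less where a joint would pass 70% of its speed; a pose out of reach is approached as far as the arm can. A call with a number of a shift or a turn outside -1 to 1 is refused whole. A call with a gripper value outside its range is refused whole. The fingers move at their own pace and stop on an object; the grip force is fixed at half the most. Time passes only in rows, so rows that repeat a pose let the fingers close, or fill a call up. It gives the time, the measured TCP pose, the force and the opening at its end, in the units of the state.
- sensors.get_state(): the state, without advancing time (a new reading comes with each control period).
- camera(name): name is "scene" or "side" or "wrist"; returns a dict with "image" (420x560x3 uint8, blue, green, red), "fx", "fy", "cx", "cy" (pixels), "world_from_camera" (4x4, takes a point from camera to world coordinates). Camera axes: x right, y down, z forward; pixel columns grow to the right and rows downward; lengths in mm; the calibration is good to about 2 mm. A picture is of the moment at which its call begins. There is no depth.
- ctrl.hand_in(): hands the job in, once; it reports no verdict.
The state is a dict: "t": time; "joint_positions": joint angles; "joint_velocities": joint speeds; "joint_efforts": joint torques, N m; "eef_pos": TCP position; "eef_rot": TCP orientation; "contact_force": force on the tool from outside, world axes, zero at the start; "moment": the same for the moment, N m; "finger_gap": finger opening in mm.
Only numpy, scipy, OpenCV 4.12 (cv2) and the standard library are available. Lean on these libraries where they do the work, as an engineer would, in place of code of your own. Each camera call takes 0.05 s, during which the arm holds its last target.

TASK

Clamp the module that lies in the fixture's channel: lift the orange end stop out of its notches, move it along to the free notches closest to the module and let it drop fully home there. Then turn the red-knobbed crank clockwise (seen from above) until the module is tight against the stop and the crank's clutch visibly slips (its white marks part by 10 to 30 degrees), stop there and let go. Leave the grey bar, waiting module, bottle and tin where they are.

Things in the scene. Friction and masses are not known exactly. Their poses are not given: they have to be found in the camera images.
- fixture: Clamping fixture fixed to the bench: grey metal plate 250 x 270 x 12 mm. Origin at table height under the centre line of its channel; y runs along the channel from the clamp to the end stop, z up. Plate spans x -65 to 185, y -145 to 125 mm. The channel is the 72 mm gap between two dark steel rails (x = +-36 to +-46, y -72 to 106 mm). The module to clamp lies in it, at x near 0.
- notches (a point): Mid-channel point at the first of four pairs of notches in the rail tops, on the notch floor (z = 26 mm), at fixture y = 11.4 mm; the next pairs follow at 35.4, 59.4 and 83.4 mm (24 mm apart). Notches 12 mm wide; round-topped teeth between them reach z = 38 mm. Short module in the channel: the stop belongs at 11.4; long module: at 35.4.
- bay (a point): Centre of the floor (z = 12 mm) of the waiting bay beside the channel, at fixture x = 130 mm, with low fences 20 mm high. The module that is not needed waits here.
- stop_tab (a point): Orange end stop, loose, about 0.12 kg: crossbar 104 (fixture x) x 10 x 10 mm lying in a pair of notches (1 mm play), web 58 x 10 x 12 mm below, upright grip tab 30 (x) x 10 (y) x 40 mm above. Point: centre of the tab, 20 mm under its top, 30 mm over the crossbar's underside. Seated: fixture x 0, z 56 mm. Starts at y 59.4 or 83.4. Lift 14 mm to clear the teeth.
- module_long: Black module 70 x 108 x 16 mm, green board on top (parts to 25 mm above the underside), loose, about 0.25 kg. Origin: middle of the underside edge at its clamp end; it extends 108 mm along +y. Underside at z = 12 mm. In the channel its origin starts at fixture y = -80 mm (1 mm spread); the cam pushes it some 3 mm on to +y, against the stop.
- module_short: The same kind of module but 84 mm long (70 x 84 x 16 mm); origin and axes as for the long one. One of the two is in the channel, the other in the waiting bay; which one varies.
- clamp_axis (a point): Vertical axis about which the clamp's cam (steel eccentric disc, below) and its crank (above) turn: fixture x = 0, y = -100 mm; point at z = 12 mm.
- crank_knob (a point): Centre of the crank's red upright knob: 20 mm diameter, 40 mm tall (z 57 to 97 mm, this point at 77), 65 mm from the clamp axis, free to spin on its pin. The arm below is 16 mm wide, its top at z = 54. From the axis the knob lies at angle -(cam + clutch), counter-clockwise from fixture +x seen from above. Tightening moves it clockwise.
- cam (a joint): Cam angle, rad, 0 to 1.75 (hard stop), grows clockwise seen from above (tightening); starts between 0 and 0.6. It turns with the crank against slight friction (0.08 N m), jams on the module at about 1.2 to 1.7 with the stop in the right notch, and stays where it is left.
- clutch (a joint): Slip of the crank relative to the cam, rad. 0 at the start, white marks on the crank's hub and on the black collar below it (opposite the arm) in line; stays 0 while the cam can turn. Once the cam jams, the clutch slips at 0.45 N m (7 N at the knob) and this grows as it is turned on; no spring back. Wanted: a slip of 0.2 to 0.4 (10 to 25 degrees).
- bottle_mid (a point): Bystander: white plastic bottle with blue nozzle, 42 mm diameter, 150 mm tall, standing near the crank's sweep. Point on its axis, half-way up. Leave alone.
- tin_mid (a point): Bystander: open steel tin, 68 mm diameter, 100 mm tall, standing beyond the stop end. Point half-way up. Leave alone.
- bar_mid (a point): Bystander: loose grey bar lying in the notches at fixture y 83.4 or 59.4 mm (the pair that the orange stop is not in): crossbar 104 (x) x 10 x 10 mm and web as the orange stop but no tab; its top is at z = 36 mm. Point at its middle (z = 25 mm). It may lie between the stop and the module: pass over it (lift the stop 24 mm or more). Leave in place.
Not all that is in view belongs to the job. What is shaped like the module_short but pink or yellow is not meant. Leave any turquoise look-alike of the part that bears stop_tab alone.

How it is judged (in metres and radians):
On the way, in this order (a step that is already met when the one before it is completed fails the run):
1. the end stop sits fully down in the notches closest to the module (z of stop_tab in the frame of fixture between 0.05 and 0.059 m and angle between stop_tab's own z axis and vertical below 0.12 rad and x of stop_tab in the frame of fixture between -0.015 and 0.015 m and ((x of module_short in the frame of fixture below 0.06 m and y of stop_tab in the frame of fixture between 0.0064 and 0.0164 m) or (x of module_long in the frame of fixture below 0.06 m and y of stop_tab in the frame of fixture between 0.0304 and 0.0404 m))), for 0.2 s.
2. the crank is turned until the clutch slips (value of joint clutch above 0.1 rad), for 0.1 s.
At the end, for the whole second after the job is handed in: Stop seated upright in the notches closest to the channel's module (5 mm along, 15 mm across, 3 mm high); that module past fixture y = -78.5 mm and pressing on the stop with over 1 N; total clutch slip 0.1 to 0.75 rad; cam and modules at rest (all of step 1 and ((x of module_short in the frame of fixture below 0.06 m and y of module_short in the frame of fixture above -0.0785 m and contact force between module_short and stop above 1 N) or (x of module_long in the frame of fixture below 0.06 m and y of module_long in the frame of fixture above -0.0785 m and contact force between module_long and stop above 1 N)) and value of joint clutch between 0.1 and 0.75 rad and velocity of joint cam between -0.1 and 0.1 rad/s and linear speed of each of module_long, module_short below 0.02 m/s); the robot touches nothing.
It fails at once if the bottle or tin is pushed more than 25 mm or knocked over, or the grey bar is shifted more than 12 mm (distance of any of bottle_mid, tin_mid from where it was at the start of the episode above 0.025 m or distance of bar_mid from where it was at the start of the episode above 0.012 m or angle between any of bottle_mid, tin_mid's own z axis and vertical above 0.5 rad).
It fails at once if the waiting module is moved more than 15 mm ((x of module_short in the frame of fixture above 0.06 m and distance of module_short from where it was at the start of the episode above 0.015 m) or (x of module_long in the frame of fixture above 0.06 m and distance of module_long from where it was at the start of the episode above 0.015 m)).
It fails at once if the module in the channel is lifted out or tipped ((x of module_short in the frame of fixture below 0.06 m and (height (world z) of module_short above 0.024 m or angle between module_short's own z axis and vertical above 0.15 rad)) or (x of module_long in the frame of fixture below 0.06 m and (height (world z) of module_long above 0.024 m or angle between module_long's own z axis and vertical above 0.15 rad))).
It fails at once if the crank is turned far on past the slip (clutch beyond 0.75 rad) (value of joint clutch above 0.75 rad).
It also fails if it takes over 54 s, if anything falls off the work surface, if the arm or the gripper's body presses on something with over 40 N, if the wrist force passes 120 N, or if a joint passes its speed limit or range.

## Working session

There is one attempt and no reset: what is moved stays moved. The work goes in short steps, Python scripts to look and compute and a tool call to move; the robot and the scene stay as the last step left them, time stands still between calls to the robot, and variables do not carry over. Pictures are saved under pics/ and viewed, and the job is handed in when it is done.

Besides the shell and the picture viewer there is one more tool, called after "Emit:" as name([rows], argument=value, ...), one row to a line, values as JSON. play_rows: Moves the arm, as the interface text tells. Shifts and turns lie within -1 to 1; 1 stands for 15 cm of shift or pi rad of turn. Its arguments: {"type":"object","properties":{"motion":{"type":"array","items":{"type":"array"}}},"required":["motion"]}

```bash
mkdir -p pics
python3 - <<'E'
from cell import sensors,camera
import cv2,pickle
d={}
for n in ["scene","side","wrist"]:
    c=camera(n); d[n]=c; cv2.imwrite(f"pics/{n}0.png",c["image"])
    print(n,c["fx"],c["fy"],c["cx"],c["cy"]);print(c["world_from_camera"])
pickle.dump(d,open("d0.pkl","wb"))
print(sensors.get_state())
E
```

```text
scene 456.34183031583467 456.34183031583467 287.00015936936194 205.7854751697052
[[ 1.99132594e-01  7.18966897e-01 -6.65907510e-01  1.27646000e+03]
 [ 9.79972533e-01 -1.46243595e-01  1.35154158e-01 -1.39549677e+02]
 [-2.13343056e-04 -6.79484667e-01 -7.33689677e-01  9.36040139e+02]
 [ 0.00000000e+00  0.00000000e+00  0.00000000e+00  1.00000000e+00]]
side 462.3103241701831 462.3103241701831 279.5980462808869 210.92097578267476
[[-8.16295147e-01 -4.36503205e-01  3.78321536e-01  1.81381566e+02]
 [-5.77624355e-01  6.20823331e-01 -5.30026882e-01  4.91571436e+02]
 [-3.51240351e-03 -6.51186105e-01 -7.58909955e-01  7.38867167e+02]
 [ 0.00000000e+00  0.00000000e+00  0.00000000e+00  1.00000000e+00]]
wrist 364.83322485366926 364.83322485366926 278.1006705017223 202.14048588568767
[[ 3.42348709e-01 -8.94671842e-01 -2.86983724e-01  2.61789738e+02]
 [-9.39571821e-01 -3.26465066e-01 -1.03079358e-01 -4.89726312e+02]
 [-1.46796145e-03  3.04930905e-01 -9.52373345e-01  3.71571981e+02]
 [ 0.00000000e+00  0.00000000e+00  0.00000000e+00  1.00000000e+00]]
{'t': 0.15, 'joint_positions': array([-1.32408163e+00,  8.78525005e-02,  1.37191946e+00, -1.24615271e-05,
        1.68358159e+00, -1.03109261e-01]), 'joint_velocities': array([ 0.00229744, -0.00166697, -0.0046816 , -0.00037881, -0.00051615,
        0.00113199]), 'joint_efforts': array([ 8.47738920e-04, -3.52373028e+01, -3.13678944e+01, -1.46170978e-04,
        8.09744844e-03, -5.77713067e-06]), 'eef_pos': array([ 188.40530049, -516.35606681,  247.36493411]), 'eef_rot': array([-1.66687247,  1.56903538,  1.82454274]), 'contact_force': array([-0.22631936, -0.39556514,  0.27232396]), 'moment': array([ 0.05266495, -0.01842259,  0.01625908]), 'finger_gap': 85.14625584259028}
```

View pics/scene0.png

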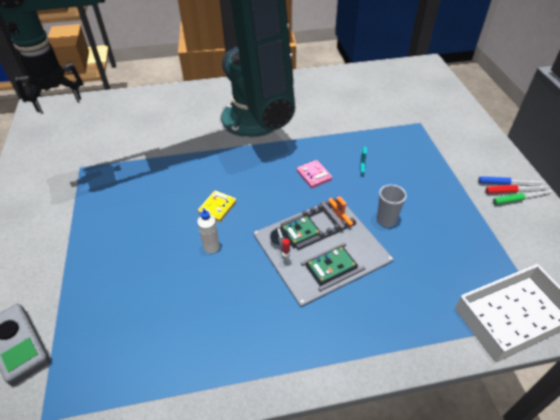

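View pics/side0.png

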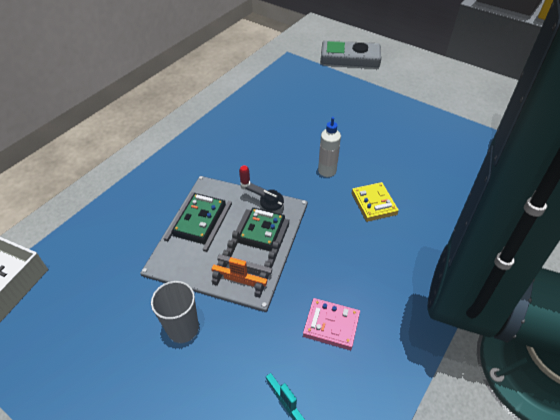

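View pics/wrist0.png

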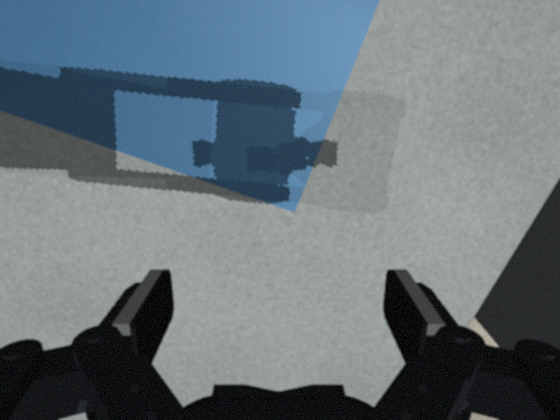

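The scene picture shows the fixture near (322,245), the crank knob near (286,243), the bottle at (208,230) and the tin at (391,207). In the side picture the orange stop is at (238,270), and a turquoise look-alike lies off the fixture at (285,397). I'll enlarge both.

Run:
```python
import cv2,pickle
d=pickle.load(open("d0.pkl","rb"))
a=d["scene"]["image"][185:310,240:405]; cv2.imwrite("pics/scene0c.png",cv2.resize(a,None,fx=4.8,fy=4.8,interpolation=cv2.INTER_CUBIC))
a=d["side"]["image"][155:320,130:320]; cv2.imwrite("pics/side0c.png",cv2.resize(a,None,fx=3.6,fy=3.6,interpolation=cv2.INTER_CUBIC))
```

```text
(no output)
```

View pics/scene0c.png

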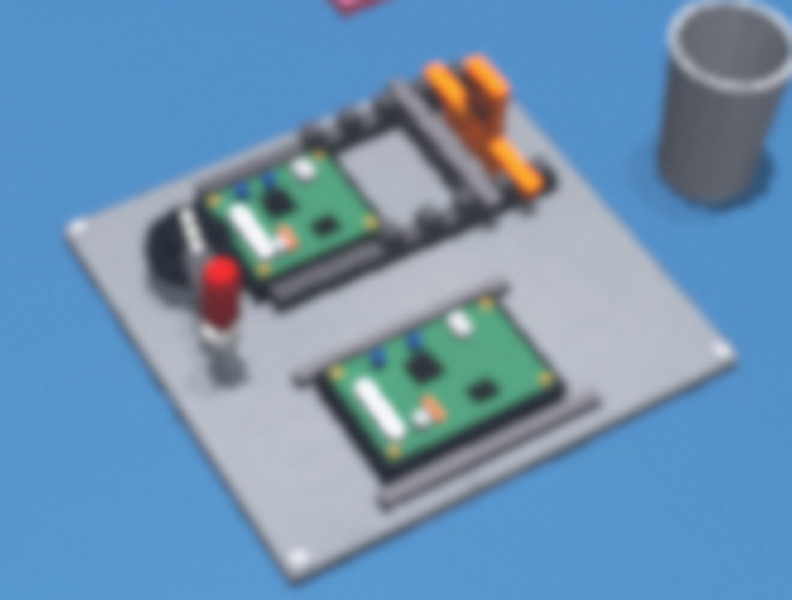

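View pics/side0c.png

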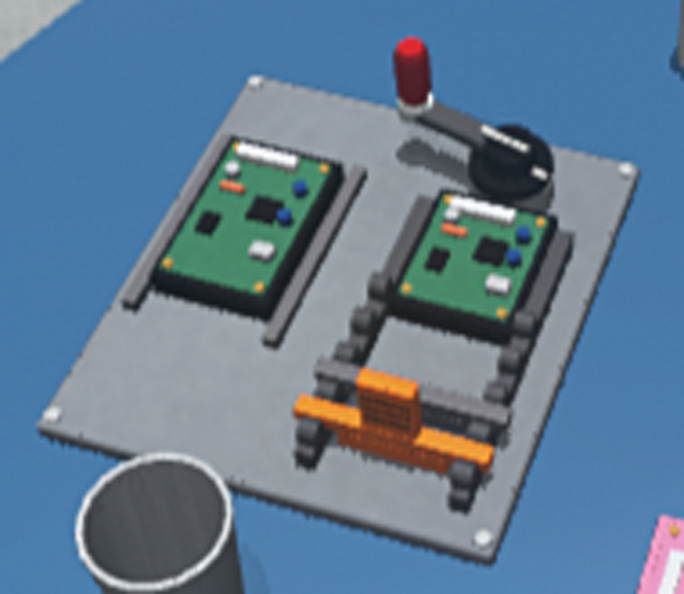

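In the channel is the short module: the one in the bay is visibly longer. The pink and yellow look-alikes lie off the fixture. The orange stop is on the fixture at 83.4, the grey bar is at 59.4 between stop and module, and the target is 11.4. I'll fit the fixture pose from the plate screws.

```bash
cat > h.py <<'E'
import numpy as np,cv2
from scipy.optimize import least_squares
def proj(c,P):
    M=np.linalg.inv(c["world_from_camera"]); p=(M[:3,:3]@np.asarray(P,float).T).T+M[:3,3]
    return np.c_[c["fx"]*p[:,0]/p[:,2]+c["cx"],c["fy"]*p[:,1]/p[:,2]+c["cy"]]
def fw(f,P):
    x,y,a=f[:3];P=np.asarray(P,float);R=np.array([[np.cos(a),-np.sin(a)],[np.sin(a),np.cos(a)]])
    return np.c_[P[:,:2]@R.T+[x,y],P[:,2]]
def ray(c,uv,z):
    M=c["world_from_camera"];d=M[:3,:3]@[(uv[0]-c["cx"])/c["fx"],(uv[1]-c["cy"])/c["fy"],1];o=M[:3,3]
    return o+d*(z-o[2])/d[2]
E
python3 - <<'E'
from h import *
import pickle
d=pickle.load(open("d0.pkl","rb"))
def white(n,uv):
    im=d[n]["image"].astype(float).min(2);u,v=map(int,np.round(uv));w=im[v-4:v+5,u-4:u+5];w=np.clip(w-200,0,None) if w.max()>215 else np.clip(w-w.max()+25,0,None)
    g=np.mgrid[v-4:v+5,u-4:u+5];return [(g[1]*w).sum()/w.sum(),(g[0]*w).sum()/w.sum()]
S=[white("scene",np.array(p)/4.8+[240,185]-.4) for p in [(80,228),(298,560),(722,350)]]
D=[white("side",np.array(p)/3.6+[130,155]-.4) for p in [(256,82),(627,170),(483,538),(53,414)]]
print(S,D)
def pts(i):return dict(a=(-65+i,-145+i,13),b=(185-i,-145+i,13),c=(185-i,125-i,13),d=(-65+i,125-i,13))
def res(f,sp=0):
    q=pts(f[3])
    r1=proj(d["scene"],fw(f,[q[k] for k in "abc"]))-S; r2=proj(d["side"],fw(f,[q[k] for k in "badc"]))-D
    return np.r_[r1.ravel(),r2.ravel()]
w=ray(d["side"],D[1],12);v=ray(d["side"],D[2],12);e=v-w
a=np.arctan2(e[1],e[0])-np.pi/2
s=least_squares(res,[*((w+v)[:2]/2),a,8]);print(s.x,np.round(s.fun,2))
f=s.x;np.save("f.npy",f)
for n in ["scene","side"]:
    im=cv2.resize(d[n]["image"],None,fx=4,fy=4,interpolation=cv2.INTER_CUBIC)
    P=[(0,83.4,76),(-15,83.4,76),(15,83.4,76),(-52,83.4,36),(52,83.4,36),(0,59.4,36),(0,11.4,26),(-41,11.4,26),(41,11.4,26),(0,-100,54)]
    for p in proj(d[n],fw(f,P)):cv2.circle(im,tuple(int(t) for t in (p+.5)*4),3,(255,0,255),-1)
    im=im[700:1260,920:1640] if n=="scene" else im[620:1220,540:1280]
    cv2.imwrite(f"pics/chk_{n}.png",im)
c=d["side"]
# knob top centroid
for n,(u0,u1,v0,v1) in dict(scene=(275,300,230,260),side=(235,255,160,190)).items():
    b,g,r=[d[n]["image"][v0:v1,u0:u1,i].astype(int) for i in range(3)]
    m=(r>120)&(g<80)&(b<80);y,x=np.nonzero(m);uv=(x.mean()+u0,y.mean()+v0)
    W=ray(d[n],uv,78);rel=W[:2]-fw(f,[(0,-100,0)])[0,:2];print(n,uv,W,np.hypot(*rel),np.arctan2(rel[1],rel[0])-f[2])
for nm,n,uv,z in [("bottle","scene",(209,250),0),("bottle","side",(329,175),0),("tin","scene",(389,223),0),("tin","side",(180,338),0)]:
    W=ray(d[n],uv,z)[:2];a=f[2];R=np.array([[np.cos(a),-np.sin(a)],[np.sin(a),np.cos(a)]]);print(nm,W,R.T@(W-f[:2]))
E
```

```text
[[np.float64(256.1904761904762), np.float64(231.97619047619048)], [np.float64(301.88349514563106), np.float64(300.4660194174757)], [np.float64(389.42748091603056), np.float64(257.3587786259542)]] [[np.float64(200.5), np.float64(177.0)], [np.float64(303.5438596491228), np.float64(201.5438596491228)], [np.float64(263.7530120481928), np.float64(304.0120481927711)], [np.float64(144.0940170940171), np.float64(269.55555555555554)]]
[5.30475711e+02 8.25018709e+01 3.03009460e-01 7.61524977e+00] [0.68 0.64 0.06 1.07 1.   0.93 0.92 0.4  0.17 0.02 0.17 0.14 1.05 0.36]
scene (np.float64(285.74), np.float64(242.12)) [612.92241102  -7.97331348  78.        ] 52.84146964274505 -0.20883249175370477
side (np.float64(243.65625), np.float64(168.21875)) [637.51684829 -21.6744187   78.        ] 77.6940001351548 -0.4156371673344075
bottle [ 538.52342945 -194.01165561] [ -74.82886524 -266.31773704]
bottle [ 520.23046843 -175.66977272] [ -86.81534416 -243.35295065]
tin [543.92228856 290.2489008 ] [ 74.8244384  194.27028156]
tin [523.70945761 306.34392165] [ 60.33510348 215.66344414]
```

View pics/chk_scene.png

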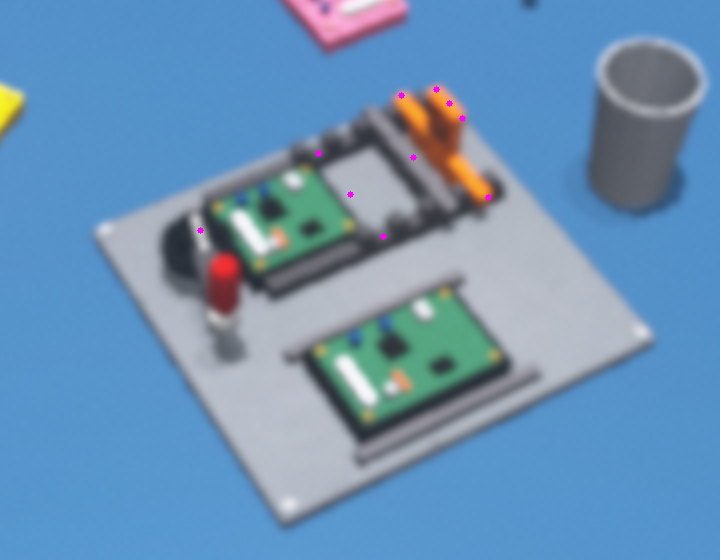

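View pics/chk_side.png

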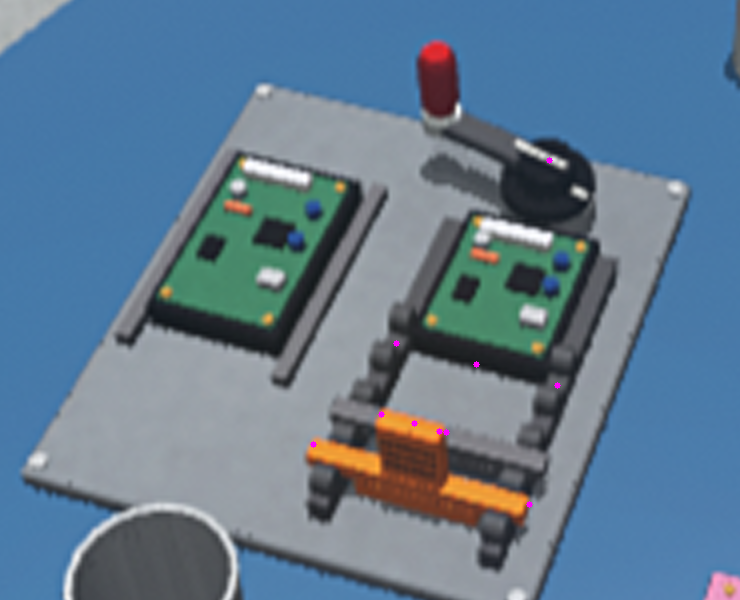

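The projected stop tab and crossbar ends land on the orange stop within about 2 mm in both pictures: (437,90)-(488,198) in the scene crop, (313,444)-(529,504) in the side crop. Next I'll write a planner that turns world targets into shift and turn numbers.

```bash
cat > plan.py <<'E'
from h import *
import json,sys
from scipy.spatial.transform import Rotation as Ro
from cell import sensors
f=np.load("f.npy")
def down(a,s=1):  # tool x down, tool y along world angle a
    x=np.array([0,0,-1.]);y=np.array([np.cos(a),np.sin(a),0]);return Ro.from_matrix(np.c_[x,y,np.cross(x,y)])
def state():
    s=sensors.get_state();return s,np.array(s["eef_pos"]),Ro.from_euler("xyz",s["eef_rot"])
def rel(p0,R0,p,R): return np.round(R0.inv().apply(np.array(p)-p0)/150,4),np.round((R0.inv()*R).as_rotvec()/np.pi,4)
E
python3 - <<'E'
from plan import *
s,p,R=state();print(np.round(R.as_matrix(),3))
y=R.as_matrix()[:,1];ay=np.arctan2(y[1],y[0]);print("tool y angle",ay)
T=fw(f,[(0,83.4,56)])[0];print(T,"j1 target",np.arctan2(T[1],T[0]))
for k in(1,-1):
    a=f[2]+k*np.pi/2;print(k,a,(a-ay+np.pi)%(2*np.pi)-np.pi, rel(p,R,[T[0],T[1],p[2]],down(a)))
E
```

```text
[[-0.     0.343 -0.939]
 [ 0.002 -0.939 -0.343]
 [-1.    -0.002 -0.   ]]
tool y angle -1.2209736166440521
[505.5896584  162.10240112  56.        ] j1 target 0.3102656917092343
1 1.8738057868029263 3.094779403446978 (array([ 0.0068, -3.5244, -3.5367]), array([-9.851e-01, -9.000e-04, -1.000e-04]))
-1 -1.2677868667868668 -0.04681325014281468 (array([ 0.0068, -3.5244, -3.5367]), array([ 0.0149, -0.    ,  0.0006]))
```

Emit:
play_rows([
  [[0,-0.12,-0.12],[0,0,0],1],
  [[0,-0.25,-0.25],[0,0,0],1],
  [[0,-0.37,-0.37],[0,0,0],1],
  [[0,-0.5,-0.5],[0,0,0],1],
  [[0,-0.6,-0.6],[0,0,0],1],
  [[0,-0.7,-0.7],[0,0,0],1],
  [[0,-0.8,-0.8],[0,0,0],1],
  [[0,-0.9,-0.9],[0,0,0],1],
  [[0,-1,-1],[0,0,0],1],
  [[0,-1,-1],[0,0,0],1],
])

```text
t: 1.4
eef_pos: [278.6, -323.3, 248.5]
eef_rot: [1.678, 1.57, -1.112]
contact_force: [-0.0, 0.3, 0.3]
finger_gap: 85.2
```

Emit:
play_rows([
  [[0,-0.12,-0.12],[0,0,0],1],
  [[0,-0.25,-0.25],[0,0,0],1],
  [[0,-0.37,-0.37],[0,0,0],1],
  [[0,-0.5,-0.5],[0,0,0],1],
  [[0,-0.6,-0.6],[0,0,0],1],
  [[0,-0.7,-0.7],[0,0,0],1],
  [[0,-0.8,-0.8],[0,0,0],1],
  [[0,-0.9,-0.9],[0,0,0],1],
  [[0,-1,-1],[0,0,0],1],
  [[0,-1,-1],[0,0,0],1],
])

```text
t: 2.65
eef_pos: [367.8, -131.8, 248.3]
eef_rot: [1.072, 1.57, -1.718]
contact_force: [0.0, -1.2, 0.1]
finger_gap: 85.6
```

Emit:
play_rows([
  [[0,-0.12,-0.12],[0,0,0],1],
  [[0,-0.25,-0.25],[0,0,0],1],
  [[0,-0.37,-0.37],[0,0,0],1],
  [[0,-0.5,-0.5],[0,0,0],1],
  [[0,-0.6,-0.6],[0,0,0],1],
  [[0,-0.7,-0.7],[0,0,0],1],
  [[0,-0.8,-0.8],[0,0,0],1],
  [[0,-0.9,-0.9],[0,0,0],1],
  [[0,-1,-1],[0,0,0],1],
  [[0,-1,-1],[0,0,0],1],
])

```text
t: 3.9
eef_pos: [457.5, 59.9, 248.0]
eef_rot: [0.649, 1.57, -2.142]
contact_force: [-0.5, -0.5, 0.3]
finger_gap: 85.2
```

Run:
```python
from plan import *
s,p,R=state();T=fw(f,[(0,83.4,56)])[0]
print(p,rel(p,R,[T[0],T[1],170],down(f[2]-np.pi/2)))
```

```text
[457.4663381   59.91751284 247.98922575] (array([ 0.5192, -0.5299, -0.5357]), array([ 0.0151,  0.0003, -0.0002]))
```

Emit:
play_rows([
  [[0.08,-0.08,-0.08],[0.002,0,0],1],
  [[0.15,-0.15,-0.15],[0.004,0,0],1],
  [[0.22,-0.22,-0.22],[0.006,0,0],1],
  [[0.3,-0.3,-0.3],[0.008,0,0],1],
  [[0.37,-0.37,-0.37],[0.01,0,0],1],
  [[0.44,-0.44,-0.45],[0.012,0,0],1],
  [[0.52,-0.53,-0.535],[0.015,0,0],1],
  [[0.52,-0.53,-0.535],[0.015,0,0],1],
  [[0.52,-0.53,-0.535],[0.015,0,0],1],
  [[0.52,-0.53,-0.535],[0.015,0,0],1],
])

```text
t: 5.15
eef_pos: [505.4, 162.1, 171.0]
eef_rot: [2.724, 1.57, -0.115]
contact_force: [-0.2, 0.4, 0.2]
finger_gap: 85.3
```

Run:
```python
from plan import *
from cell import camera
import pickle
c=camera("wrist");pickle.dump(c,open("w1.pkl","wb"))
s,p,R=state();print(p,np.round(R.as_matrix(),3))
im=c["image"].copy()
P=[(-15,78.4,76),(15,78.4,76),(15,88.4,76),(-15,88.4,76),(-52,78.4,36),(52,78.4,36),(0,54.4,36),(0,11.4,26)]
for q in proj(c,fw(f,P)):
    cv2.circle(im,tuple(int(round(t)) for t in q),2,(255,0,255),-1)
cv2.imwrite("pics/w1.png",im)
```

```text
[505.40684358 162.05733131 171.01242412] [[ 0.001  0.297 -0.955]
 [-0.    -0.955 -0.297]
 [-1.     0.    -0.001]]
```

View pics/w1.png

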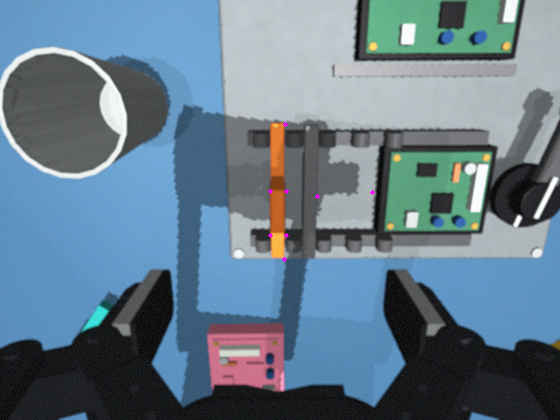

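The orange stop is the bar with a tab at cols 271-286, rows 124-258, on the fixture. The turquoise object at (100,315) is the look-alike lying off it, and the grey bar at col 311 has no tab. The predicted tab corners sit on the tab, so I descend and grip.

Emit:
play_rows([
  [[0.1,0,0],[0,0,0],1],
  [[0.2,0,0],[0,0,0],1],
  [[0.3,0,0],[0,0,0],1],
  [[0.4,0,0],[0,0,0],1],
  [[0.5,0,0],[0,0,0],1],
  [[0.58,0,0],[0,0,0],1],
  [[0.65,0,0],[0,0,0],1],
  [[0.71,0,0],[0,0,0],1],
  [[0.71,0,0],[0,0,0],1],
  [[0.71,0,0],[0,0,0],1],
])

```text
t: 6.45
eef_pos: [505.5, 162.5, 64.3]
eef_rot: [2.929, 1.57, 0.091]
contact_force: [-0.4, -0.4, 0.9]
finger_gap: 85.4
```

Emit:
play_rows([
  [[0,0,0],[0,0,0],0.4],
  [[0,0,0],[0,0,0],0.2],
  [[0,0,0],[0,0,0],0],
  [[0,0,0],[0,0,0],0],
  [[0,0,0],[0,0,0],0],
  [[0,0,0],[0,0,0],0],
  [[0,0,0],[0,0,0],0],
  [[0,0,0],[0,0,0],0],
  [[0,0,0],[0,0,0],0],
  [[0,0,0],[0,0,0],0],
])

```text
t: 7.7
eef_pos: [505.3, 162.5, 64.0]
eef_rot: [-3.136, 1.57, 0.308]
contact_force: [0.4, -0.6, 2.1]
finger_gap: 9.1
```

Run:
```python
from plan import *
from cell import camera
s,p,R=state();print(p,s["contact_force"],s["finger_gap"])
c=camera("side");cv2.imwrite("pics/s2.png",cv2.resize(c["image"][150:330,130:330],None,fx=3.3,fy=3.3,interpolation=cv2.INTER_CUBIC))
```

```text
[505.32350789 162.52494051  63.97081298] [ 0.42171621 -0.57776789  2.13729606] 9.111392419307188
```

View pics/s2.png

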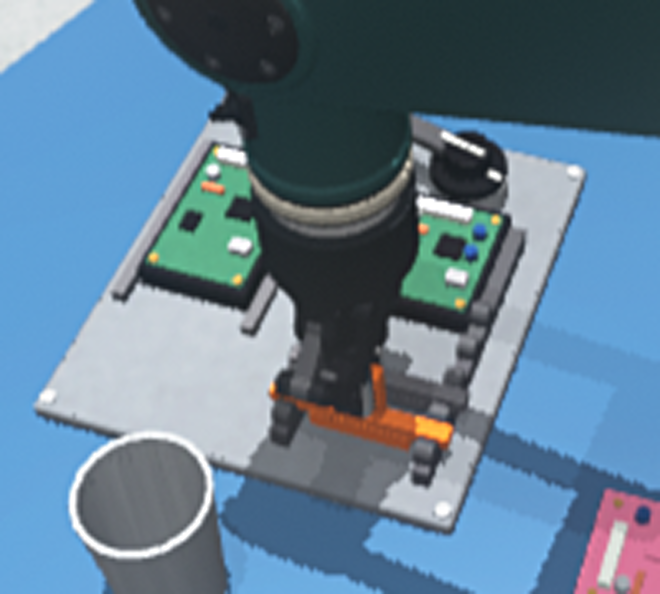

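The gripper holds the tab (gap 9.1 mm). Next: lift 36 mm, then shift 72 mm toward the module (tool +y).

Emit:
play_rows([
  [[-0.06,0,0],[0,0,0],0],
  [[-0.12,0,0],[0,0,0],0],
  [[-0.18,0,0],[0,0,0],0],
  [[-0.24,0,0],[0,0,0],0],
  [[-0.24,0.08,0],[0,0,0],0],
  [[-0.24,0.18,0],[0,0,0],0],
  [[-0.24,0.28,0],[0,0,0],0],
  [[-0.24,0.38,0],[0,0,0],0],
  [[-0.24,0.48,0],[0,0,0],0],
  [[-0.24,0.48,0],[0,0,0],0],
])

```text
t: 9.0
eef_pos: [527.0, 92.4, 99.7]
eef_rot: [0.57, 1.571, -2.271]
contact_force: [0.2, 0.5, -1.2]
finger_gap: 9.5
```

Run:
```python
from plan import *
from cell import camera
s,p,R=state();print(p,s["contact_force"],s["finger_gap"])
a=f[2];print("fixture xy",np.array([[np.cos(a),np.sin(a)],[-np.sin(a),np.cos(a)]])@(p[:2]-f[:2]), rel(p,R,p,down(a-np.pi/2)))
c=camera("side");cv2.imwrite("pics/s3.png",cv2.resize(c["image"][150:330,130:330],None,fx=3.3,fy=3.3,interpolation=cv2.INTER_CUBIC))
c=camera("wrist");im=c["image"].copy()
z=36+36
P=[(-52,6.4,z),(52,6.4,z),(-52,16.4,z),(52,16.4,z),(-41,11.4,26),(41,11.4,26),(-41,59.4,36)]
for q in proj(c,fw(f,P)): cv2.circle(im,tuple(int(round(t)) for t in q),2,(255,0,255),-1)
cv2.imwrite("pics/w3.png",im)
```

```text
[526.99694153  92.42550722  99.69950958] [ 0.16076865  0.46213192 -1.17419193] 9.486741564875155
fixture xy [-0.35913346 10.50958679] (array([0., 0., 0.]), array([-0.0008,  0.    , -0.    ]))
```

View pics/s3.png

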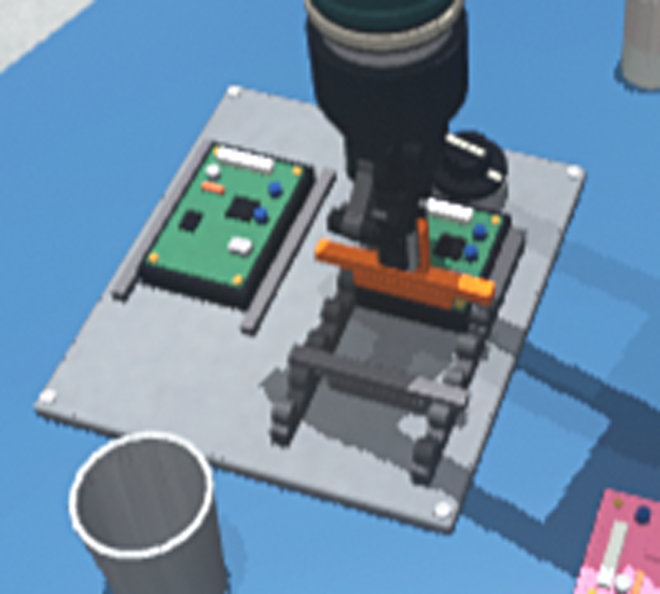

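View pics/w3.png

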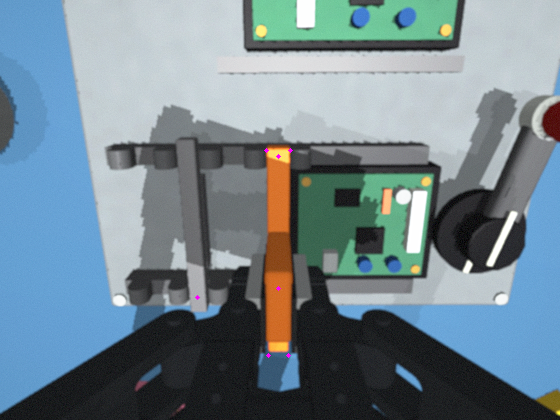

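The stop is over the module-end notches at about fixture y 10.5. I correct it by about 1 mm and lower to just above the seat.

Emit:
play_rows([
  [[0,-0.007,0],[0,0,0],0],
  [[0.04,-0.007,0],[0,0,0],0],
  [[0.08,-0.007,0],[0,0,0],0],
  [[0.11,-0.007,0],[0,0,0],0],
  [[0.14,-0.007,0],[0,0,0],0],
  [[0.16,-0.007,0],[0,0,0],0],
  [[0.18,-0.007,0],[0,0,0],0],
  [[0.2,-0.007,0],[0,0,0],0],
  [[0.22,-0.007,0],[0,0,0],0],
  [[0.22,-0.007,0],[0,0,0],0],
])

```text
t: 10.35
eef_pos: [526.3, 94.5, 66.5]
eef_rot: [0.987, 1.57, -1.852]
contact_force: [0.2, -1.0, -1.7]
finger_gap: 9.1
```

Run:
```python
from plan import *
from cell import camera
s,p,R=state();print(p,s["contact_force"],s["moment"],s["finger_gap"])
a=f[2];print("fixture xy",np.array([[np.cos(a),np.sin(a)],[-np.sin(a),np.cos(a)]])@(p[:2]-f[:2]))
c=camera("side");cv2.imwrite("pics/s4.png",cv2.resize(c["image"][180:310,180:310],None,fx=4.5,fy=4.5,interpolation=cv2.INTER_CUBIC))
```

```text
[526.27398568  94.49123688  66.51144978] [ 0.16828462 -0.97030031 -1.69389705] [-0.20850729 -0.09191776  0.03053396] 9.101879996993352
fixture xy [-0.43275232 12.69693323]
```

View pics/s4.png

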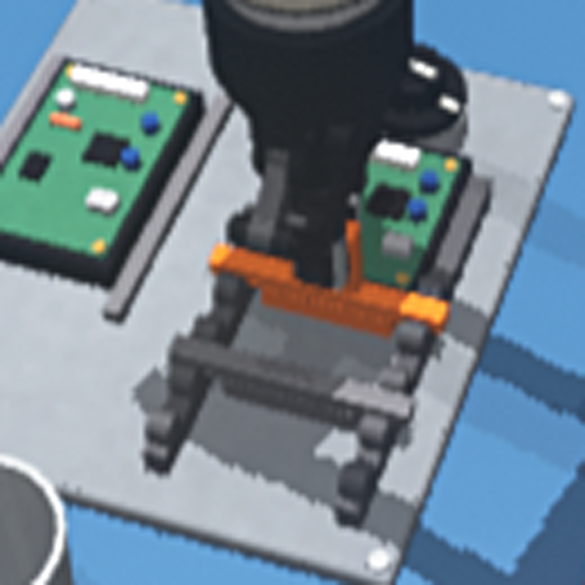

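Only the stop's weight shows on the sensor (about -1.7 N), so it is already inside the notches without contact. I lower the last bit, open a little to release, then back up.

Emit:
play_rows([
  [[0.008,0,0],[0,0,0],0],
  [[0.015,0,0],[0,0,0],0],
  [[0.015,0,0],[0,0,0],0],
  [[0.015,0,0],[0,0,0],0.2],
  [[0.015,0,0],[0,0,0],0.4],
  [[0.015,0,0],[0,0,0],0.4],
  [[0.015,0,0],[0,0,0],0.4],
  [[-0.15,0,0],[0,0,0],0.5],
  [[-0.35,0,0],[0,0,0],0.5],
  [[-0.5,0,0],[0,0,0],0.5],
])

```text
t: 11.65
eef_pos: [526.6, 94.8, 143.2]
eef_rot: [2.937, 1.569, 0.098]
contact_force: [0.3, -0.4, -0.4]
finger_gap: 42.9
```

Run:
```python
from plan import *
from cell import camera
import pickle
s,p,R=state();print(p,s["contact_force"],s["finger_gap"])
c=camera("side");pickle.dump(c,open("s5.pkl","wb"));im=c["image"].copy()
im=cv2.resize(im,None,fx=4,fy=4,interpolation=cv2.INTER_CUBIC)
P=[(-15,6.4,76),(15,6.4,76),(15,16.4,76),(-15,16.4,76),(-52,6.4,36),(52,6.4,36),(-52,16.4,36),(52,16.4,36)]
for q in proj(c,fw(f,P)): cv2.circle(im,tuple(int(t) for t in (q+.5)*4),2,(255,0,255),-1)
cv2.imwrite("pics/s5.png",im[620:1220,620:1300])
c=camera("wrist");pickle.dump(c,open("w5.pkl","wb"));im=c["image"].copy()
for q in proj(c,fw(f,P)): cv2.circle(im,tuple(int(round(t)) for t in q),2,(255,0,255),-1)
cv2.imwrite("pics/w5.png",im)
```

```text
[526.6391434   94.80394977 143.19934161] [ 0.29597789 -0.35153575 -0.40465814] 42.88861102751115
```

View pics/s5.png

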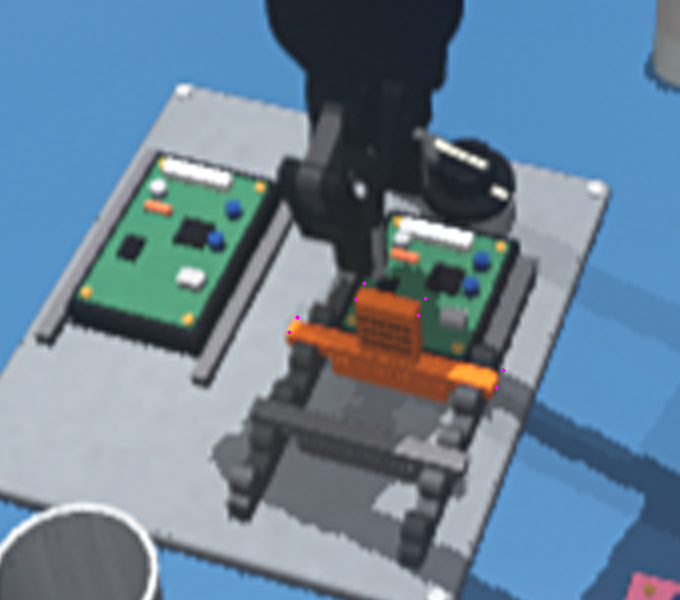

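View pics/w5.png

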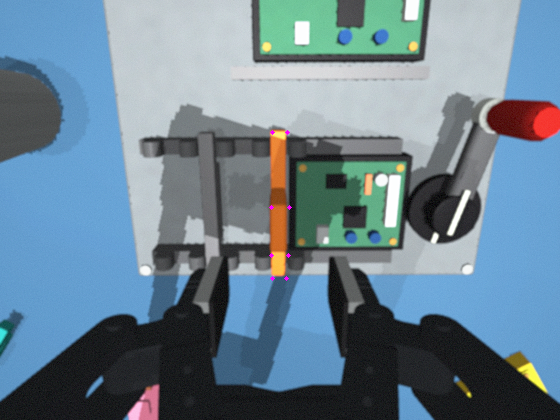

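The wrist picture shows the stop at cols 271-288, on its predicted seated outline at 11.4. I'll check the height numerically with a silhouette fit and measure the knob.

Run:
```python
from plan import *
import pickle
f=np.load("f.npy")
def box(x,y0,y1,z0,z1):return [(sx*x,yy,zz) for sx in(-1,1) for yy in(y0,y1) for zz in(z0,z1)]
def orange(c):
    h=cv2.cvtColor(c["image"],cv2.COLOR_BGR2HSV);return ((h[...,0]>5)&(h[...,0]<22)&(h[...,1]>170)&(h[...,2]>90))
def fit(c,y0,roi):
    K=4;m=orange(c);u0,u1,v0,v1=roi
    best=[]
    M=cv2.resize((m[v0:v1,u0:u1]*255).astype(np.uint8),None,fx=K,fy=K,interpolation=cv2.INTER_LINEAR)>127
    for dx in (-2,-1,0,1,2):
     for dy in np.arange(-4,4.1,1):
      for dz in np.arange(-4,8.1,1):
        I=np.zeros(M.shape,np.uint8)
        for b in (box(52,y0-5,y0+5,26,36),box(15,y0-5,y0+5,36,76),box(29,y0-5,y0+5,14,26)):
            P=np.array(b)+[dx,dy,dz];q=(proj(c,fw(f,P))-[u0,v0]+.5)*K
            cv2.fillConvexPoly(I,cv2.convexHull(q.astype(np.float32)).astype(int),1)
        best.append(((I&M).sum()/(I|M).sum(),dx,dy,dz))
    best.sort(reverse=True);return best[:4]
d=pickle.load(open("d0.pkl","rb"))
print("side start",fit(d["side"],83.4,(195,285,245,305)))
print("side now",fit(pickle.load(open("s5.pkl","rb")),11.4,(220,290,220,262)))
c=pickle.load(open("w5.pkl","rb"))
h=cv2.cvtColor(c["image"],cv2.COLOR_BGR2HSV);m=((h[...,0]<5)|(h[...,0]>174))&(h[...,1]>150);m[:,:470]=0
y,x=np.nonzero(m[:160]);print("knob px wrist",x.min(),x.max(),y.min(),y.max())
# fit cam angle
for n,c,r in [("wrist",c,(470,560,90,150)),("side0",d["side"],(230,260,160,195)),("scene0",d["scene"],(270,305,225,262))]:
    h=cv2.cvtColor(c["image"],cv2.COLOR_BGR2HSV);m=((h[...,0]<6)|(h[...,0]>172))&(h[...,1]>130)
    u0,u1,v0,v1=r;M=m[v0:v1,u0:u1];b=[]
    for a in np.arange(0,0.9,.02):
        t=np.linspace(0,2*np.pi,24);kx,ky=65*np.cos(a),-100-65*np.sin(a)
        P=[(kx+10*np.cos(q),ky+10*np.sin(q),z) for q in t for z in (59,96)]
        I=np.zeros(m.shape,np.uint8);cv2.fillConvexPoly(I,cv2.convexHull(proj(c,fw(f,P)).astype(np.float32)).round().astype(int),1);I=I[v0:v1,u0:u1]
        b.append(((I&M).sum()/(I|M).sum(),a))
    print(n,sorted(b)[::-1][:3])
```

```text
side start [(np.float64(0.4609882964889467), 2, np.float64(-2.0), np.float64(-3.0)), (np.float64(0.4598475016223232), 2, np.float64(-2.0), np.float64(-4.0)), (np.float64(0.4564867042707494), 2, np.float64(-1.0), np.float64(-3.0)), (np.float64(0.45644938712557837), 2, np.float64(-1.0), np.float64(-4.0))]
side now [(np.float64(0.6896522259249765), 2, np.float64(-2.0), np.float64(-4.0)), (np.float64(0.6890842365793292), 2, np.float64(-1.0), np.float64(-2.0)), (np.float64(0.6863462356444067), 2, np.float64(-2.0), np.float64(-3.0)), (np.float64(0.6847014925373134), 2, np.float64(-1.0), np.float64(-3.0))]
knob px wrist 488 559 101 139
wrist [(np.float64(0.8363116511794139), np.float64(0.26)), (np.float64(0.8358047016274864), np.float64(0.28)), (np.float64(0.8250825082508251), np.float64(0.3))]
side0 [(np.float64(0.6456310679611651), np.float64(0.26)), (np.float64(0.6456310679611651), np.float64(0.2)), (np.float64(0.6303317535545023), np.float64(0.24))]
scene0 [(np.float64(0.5734265734265734), np.float64(0.26)), (np.float64(0.5664335664335665), np.float64(0.22)), (np.float64(0.547945205479452), np.float64(0.3))]
```

The stop's silhouette fits with the same offsets at the start and now, so it is seated. The knob is at cam ≈ 0.26 in all three views. Moving over the knob.

Run:
```python
from plan import *
s,p,R=state();k=.26
T=fw(f,[(65*np.cos(k),-100-65*np.sin(k),77)])[0];print(T,rel(p,R,[T[0],T[1],150],down(f[2]-np.pi/2)))
```

```text
[625.25499201 -10.14765679  77.        ] (array([-0.0282,  0.8613, -0.4087]), array([-0.0001, -0.0021, -0.0005]))
```

Emit:
play_rows([
  [[-0.03,0.1,-0.05],[0,0,0],0.7],
  [[-0.03,0.21,-0.1],[0,0,0],0.7],
  [[-0.03,0.32,-0.15],[0,0,0],0.7],
  [[-0.03,0.43,-0.2],[0,0,0],0.7],
  [[-0.03,0.54,-0.25],[0,0,0],0.7],
  [[-0.03,0.65,-0.3],[0,0,0],0.7],
  [[-0.03,0.76,-0.36],[0,0,0],0.7],
  [[-0.03,0.86,-0.41],[0,0,0],0.7],
  [[-0.03,0.86,-0.41],[0,0,0],0.7],
  [[-0.03,0.86,-0.41],[0,0,0],0.7],
])

```text
t: 13.0
eef_pos: [623.3, -9.8, 146.2]
eef_rot: [-0.887, 1.57, 2.558]
contact_force: [-0.3, 0.2, 0.1]
finger_gap: 59.7
```

Run:
```python
from plan import *
from cell import camera
import pickle
s,p,R=state();print(p,s["contact_force"],s["finger_gap"])
c=camera("wrist");pickle.dump(c,open("w6.pkl","wb"));im=c["image"].copy()
t=np.linspace(0,6.28,16);P=[]
for k in (.22,.26,.3):P+=[(65*np.cos(k),-100-65*np.sin(k),97)]
P+=[(0,-100,58)]
for q in proj(c,fw(f,P)): cv2.circle(im,tuple(int(round(t)) for t in q),2,(255,0,255),-1)
q=proj(c,[[p[0],p[1],97],[p[0],p[1],57]]);print(q)
for a in q:cv2.circle(im,tuple(int(round(t)) for t in a),2,(0,255,255),-1)
cv2.imwrite("pics/w6.png",im)
h=cv2.cvtColor(c["image"],cv2.COLOR_BGR2HSV);m=((h[...,0]<6)|(h[...,0]>172))&(h[...,1]>130)
n,l,st,ce=cv2.connectedComponentsWithStats(m.astype(np.uint8));i=1+st[1:,4].argmax();print(st[i],ce[i])
```

```text
[623.26038653  -9.80199558 146.18966462] [-0.26044178  0.23836306  0.10740634] 59.66901539376666
[[278.09900526 243.45334023]
 [278.0973539  216.89577577]]
[ 260  203   35   48 1363] [277.15627293 226.84739545]
```

View pics/w6.png

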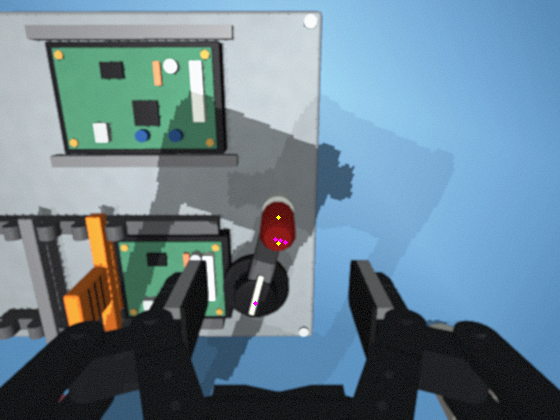

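The knob at (277,227) is centred between the jaws (TCP axis column 278). I nudge 2 mm toward fixture +x, descend and grip.

Emit:
play_rows([
  [[0.05,0,-0.015],[0,0,0],0.7],
  [[0.12,0,-0.015],[0,0,0],0.7],
  [[0.2,0,-0.015],[0,0,0],0.7],
  [[0.28,0,-0.015],[0,0,0],0.7],
  [[0.36,0,-0.015],[0,0,0],0.7],
  [[0.42,0,-0.015],[0,0,0],0.7],
  [[0.45,0,-0.015],[0,0,0],0.7],
  [[0.45,0,-0.015],[0,0,0],0.7],
  [[0.45,0,-0.015],[0,0,0],0.7],
  [[0.45,0,-0.015],[0,0,0],0.7],
])

```text
t: 14.3
eef_pos: [626.0, -9.5, 79.5]
eef_rot: [2.658, 1.57, -0.181]
contact_force: [0.7, 1.0, 0.1]
finger_gap: 60.1
```

Emit:
play_rows([
  [[0,0,0],[0,0,0],0.5],
  [[0,0,0],[0,0,0],0.3],
  [[0,0,0],[0,0,0],0.1],
  [[0,0,0],[0,0,0],0],
  [[0,0,0],[0,0,0],0],
  [[0,0,0],[0,0,0],0],
  [[0,0,0],[0,0,0],0],
  [[0,0,0],[0,0,0],0],
  [[0,0,0],[0,0,0],0],
  [[0,0,0],[0,0,0],0],
])

```text
t: 15.55
eef_pos: [625.7, -9.4, 79.0]
eef_rot: [2.785, 1.57, -0.054]
contact_force: [-1.0, 0.5, 3.9]
finger_gap: 18.4
```

Run:
```python
from plan import *
from cell import camera
s,p,R=state();print(p,s["contact_force"],s["finger_gap"])
a=f[2];q=np.array([[np.cos(a),np.sin(a)],[-np.sin(a),np.cos(a)]])@(p[:2]-f[:2])-[0,-100];print(q,np.hypot(*q),-np.arctan2(q[1],q[0]))
c=camera("side");cv2.imwrite("pics/s7.png",cv2.resize(c["image"][130:310,180:340],None,fx=3.3,fy=3.3,interpolation=cv2.INTER_CUBIC))
```

```text
[625.72328014  -9.37545266  79.04872082] [-1.02093796  0.54508678  3.92141998] 18.417976862667725
[ 63.49272383 -16.11294552] 65.50536613285652 0.24852961318622271
```

View pics/s7.png

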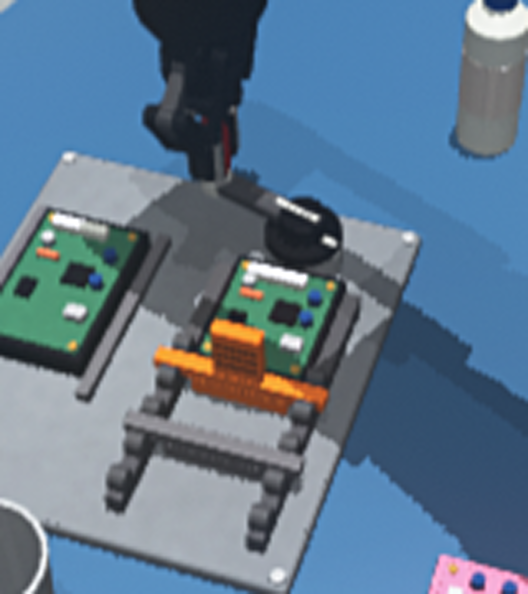

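Gripped: gap 18.4, measured radius 65.5 mm, angle 0.249. Now I compute the arc.

Run:
```python
import numpy as np
def arc(k0,ks):
    for k in ks:print(round(k,2),np.round([65*(np.sin(k)-np.sin(k0))/150,65*(np.cos(k0)-np.cos(k))/150],3))
arc(.25,np.linspace(.25,1.05,10)[1:])
```

```text
0.34 [0.037 0.011]
0.43 [0.073 0.026]
0.52 [0.107 0.043]
0.61 [0.139 0.064]
0.69 [0.17  0.087]
0.78 [0.199 0.113]
0.87 [0.225 0.141]
0.96 [0.248 0.172]
1.05 [0.269 0.204]
```

Emit:
play_rows([
  [[0,0.037,0.011],[0,0,0],0],
  [[0,0.073,0.026],[0,0,0],0],
  [[0,0.107,0.043],[0,0,0],0],
  [[0,0.139,0.064],[0,0,0],0],
  [[0,0.17,0.087],[0,0,0],0],
  [[0,0.199,0.113],[0,0,0],0],
  [[0,0.225,0.141],[0,0,0],0],
  [[0,0.248,0.172],[0,0,0],0],
  [[0,0.269,0.204],[0,0,0],0],
  [[0,0.269,0.204],[0,0,0],0],
])

```text
t: 16.85
eef_pos: [607.9, -57.5, 78.9]
eef_rot: [0.123, 1.57, -2.717]
contact_force: [-2.8, 2.2, 5.7]
finger_gap: 18.4
```

```bash
cat > st.py <<'E'
from plan import *
from cell import camera
s,p,R=state();F=s["contact_force"];print(p,F,s["moment"],s["finger_gap"])
a=f[2];A=np.array([[np.cos(a),np.sin(a)],[-np.sin(a),np.cos(a)]]);q=A@(p[:2]-f[:2])-[0,-100];k=-np.arctan2(q[1],q[0]);print(q,np.hypot(*q),"k",k,"F fix",A@F[:2], "radial,tang(against)",(A@F[:2])@[np.cos(k),-np.sin(k)],(A@F[:2])@[np.sin(k),np.cos(k)])
n=sys.argv[1]
c=camera("side");x=cv2.resize(c["image"][170:230,225:305],None,fx=5,fy=5,interpolation=cv2.INTER_CUBIC)
c=camera("scene");y=cv2.resize(c["image"][195:270,250:350],None,fx=4,fy=4,interpolation=cv2.INTER_CUBIC)
cv2.imwrite(f"pics/{n}.png",np.hstack([x,y]))
E
python3 st.py a1
python3 - <<'E'
import numpy as np
k0=1.05
for k in np.linspace(1.05,1.5,10)[1:]:print(round(k,2),np.round([65*(np.sin(k)-np.sin(k0))/150,65*(np.cos(k0)-np.cos(k))/150],3))
E
```

```text
[607.85184239 -57.5139761   78.8612249 ] [-2.77109437  2.24598399  5.69456705] [ 0.44230867  0.36485168 -0.02726114] 18.358790794511233
[ 32.07121632 -56.7256848 ] 65.16414836733907 k 1.0562264780883848 F fix [-1.97466314  2.97054095] radial,tang(against) -3.55772037516271 -0.2569704065227398
1.1 [0.01  0.019]
1.15 [0.02  0.039]
1.2 [0.028 0.059]
1.25 [0.035 0.079]
1.3 [0.042 0.1  ]
1.35 [0.047 0.121]
1.4 [0.051 0.142]
1.45 [0.054 0.163]
1.5 [0.056 0.185]
```

View pics/a1.png

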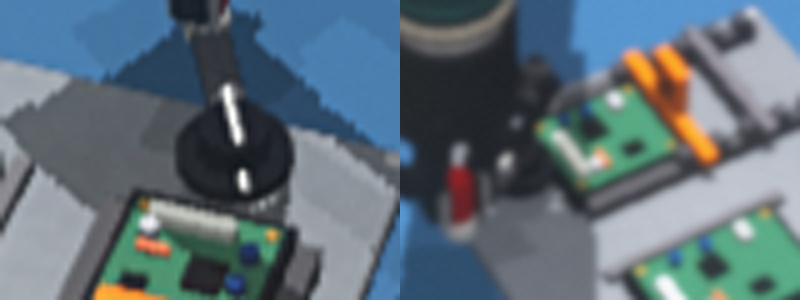

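The marks are in line (hub streak ending at (240,140), collar mark at (243,180)), so no slip yet. I continue to 1.3.

Emit:
play_rows([
  [[0,0.005,0.01],[0,0,0],0],
  [[0,0.01,0.019],[0,0,0],0],
  [[0,0.015,0.029],[0,0,0],0],
  [[0,0.02,0.039],[0,0,0],0],
  [[0,0.024,0.049],[0,0,0],0],
  [[0,0.028,0.059],[0,0,0],0],
  [[0,0.035,0.079],[0,0,0],0],
  [[0,0.042,0.1],[0,0,0],0],
  [[0,0.042,0.1],[0,0,0],0],
  [[0,0.042,0.1],[0,0,0],0],
])

```text
t: 18.2
eef_pos: [595.7, -67.5, 78.8]
eef_rot: [-0.592, 1.57, 2.852]
contact_force: [-1.1, 3.9, 5.3]
finger_gap: 18.2
```

```bash
python3 st.py a2
python3 - <<'E'
import numpy as np
k0=1.3
for k in np.linspace(k0,1.9,13)[1:]:print(round(k,2),np.round([65*(np.sin(k)-np.sin(k0))/150,65*(np.cos(k0)-np.cos(k))/150],3))
E
```

```text
[595.69867864 -67.51608168  78.83288299] [-1.1382947   3.93352014  5.26030154] [ 0.79939745  0.21886643 -0.03099809] 18.188436435177845
[ 17.48714918 -62.64569247] 65.04062708800245 k 1.2985818647124807 F fix [0.08730127 4.09398021] radial,tang(against) -3.919758872327557 1.1848147057956497
1.35 [0.005 0.021]
1.4 [0.009 0.042]
1.45 [0.013 0.064]
1.5 [0.015 0.085]
1.55 [0.016 0.107]
1.6 [0.016 0.129]
1.65 [0.014 0.15 ]
1.7 [0.012 0.172]
1.75 [0.009 0.193]
1.8 [0.004 0.214]
1.85 [-0.001  0.235]
1.9 [-0.007  0.256]
```

View pics/a2.png

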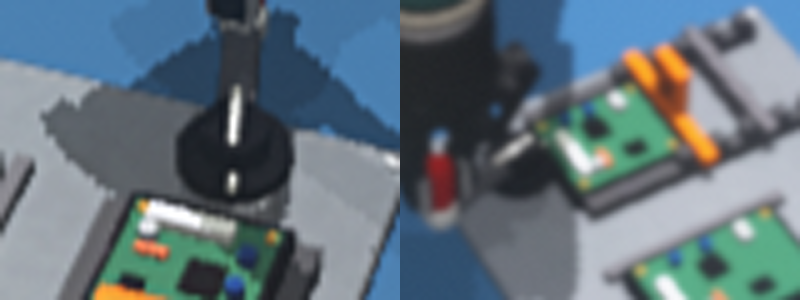

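The marks are still in line (hub at (234,140), collar at (232,182)) and tangential force is 1.2 N, so it has not jammed. Continuing to 1.55.

Emit:
play_rows([
  [[0,0.003,0.01],[0,0,0],0],
  [[0,0.005,0.021],[0,0,0],0],
  [[0,0.007,0.032],[0,0,0],0],
  [[0,0.009,0.042],[0,0,0],0],
  [[0,0.011,0.053],[0,0,0],0],
  [[0,0.013,0.064],[0,0,0],0],
  [[0,0.015,0.085],[0,0,0],0],
  [[0,0.016,0.107],[0,0,0],0],
  [[0,0.016,0.107],[0,0,0],0],
  [[0,0.016,0.107],[0,0,0],0],
])

```text
t: 19.55
eef_pos: [582.8, -73.9, 78.9]
eef_rot: [-3.136, 1.567, 0.309]
contact_force: [4.4, 6.3, 1.6]
finger_gap: 18.1
```

```bash
python3 st.py a3
```

```text
[582.8316958  -73.9203994   78.91829253] [4.35525671 6.30993635 1.5617156 ] [ 1.12508686 -0.60512653 -0.0170179 ] 18.138205394818456
[  3.29534054 -64.91881813] 65.00240162370632 k 1.5200789129417456 F fix [6.03969003 4.72289128] radial,tang(against) -4.410632188081525 6.271354035442599
```

View pics/a3.png

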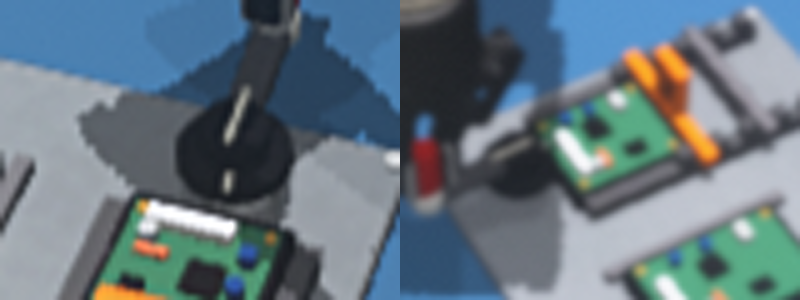

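Tangential force has risen to 6.3 N, and the marks have parted: the hub line runs (245,90)-(228,140), while the collar mark stays at (228,182). That puts the jam at about 1.39 and the slip at about 0.14. I turn about 0.13 more.

Emit:
play_rows([
  [[0,0,0.01],[0,0,0],0],
  [[0,0,0.02],[0,0,0],0],
  [[0,0,0.03],[0,0,0],0],
  [[0,-0.001,0.04],[0,0,0],0],
  [[0,-0.002,0.05],[0,0,0],0],
  [[0,-0.003,0.056],[0,0,0],0],
  [[0,-0.003,0.056],[0,0,0],0],
  [[0,-0.003,0.056],[0,0,0],0],
  [[0,-0.003,0.056],[0,0,0],0],
  [[0,-0.003,0.056],[0,0,0],0],
])

```text
t: 20.9
eef_pos: [575.2, -76.2, 79.0]
eef_rot: [3.009, 1.566, 0.17]
contact_force: [4.7, 6.8, 1.8]
finger_gap: 18.2
```

```bash
python3 st.py a4
```

```text
[575.18834664 -76.16741801  78.95913019] [4.67036488 6.76950321 1.76107361] [ 1.05451473 -0.8151315  -0.0502414 ] 18.198404935057912
[ -4.67029577 -64.78274004] 64.9508665818382 k 1.6427634907657087 F fix [6.47757471 5.06749521] radial,tang(against) -5.520148281024153 6.096428849459894
```

View pics/a4.png

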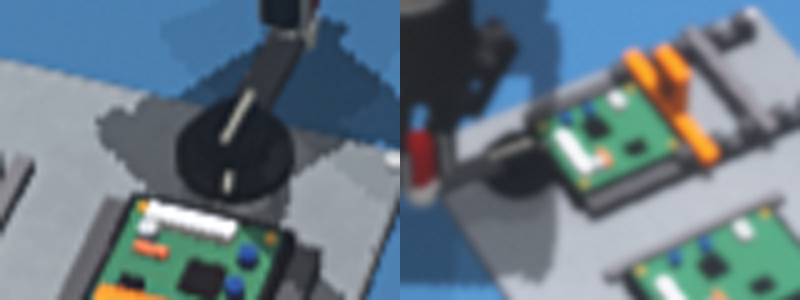

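The collar mark stays at (228,182) and the hub line now ends at (222,140). The crank is at 1.64, so slip is about 0.25, inside the wanted 0.2-0.4. I release and retreat upward.

Emit:
play_rows([
  [[0,0,0],[0,0,0],0.1],
  [[0,0,0],[0,0,0],0.25],
  [[0,0,0],[0,0,0],0.4],
  [[0,0,0],[0,0,0],0.4],
  [[0,0,0],[0,0,0],0.4],
  [[-0.1,0,0],[0,0,0],0.4],
  [[-0.3,0,0],[0,0,0],0.4],
  [[-0.5,0,0],[0,0,0],0.4],
  [[-0.7,0,0],[0,0,0],0.4],
  [[-0.7,0,0],[0,0,0],0.4],
])

```text
t: 22.25
eef_pos: [575.2, -77.2, 188.6]
eef_rot: [2.574, 1.562, -0.265]
contact_force: [-0.4, 0.0, -0.0]
finger_gap: 33.7
```

```bash
python3 st.py a5
python3 - <<'E'
from cell import camera
import cv2,numpy as np
a=camera("side")["image"][130:310,180:340];b=camera("wrist")["image"]
cv2.imwrite("pics/a6.png",np.hstack([cv2.resize(a,(356,400)),cv2.resize(b,(440,400))]))
E
```

```text
[575.18123087 -77.21905207 188.62966784] [-0.40423514  0.00312295 -0.00478628] [ 0.01616839 -0.00500351  0.05174363] 33.68343818879073
[ -4.99088857 -65.7843413 ] 65.97339258414438 k 1.6465186913488086 F fix [-0.38488745  0.12360198] radial,tang(against) -0.0941310453012627 -0.39313502143594337
```

View pics/a5.png

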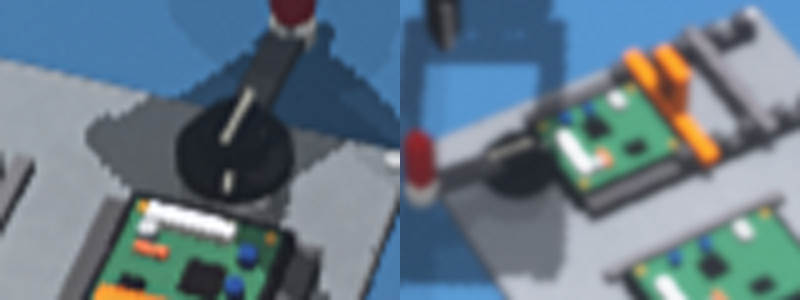

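View pics/a6.png

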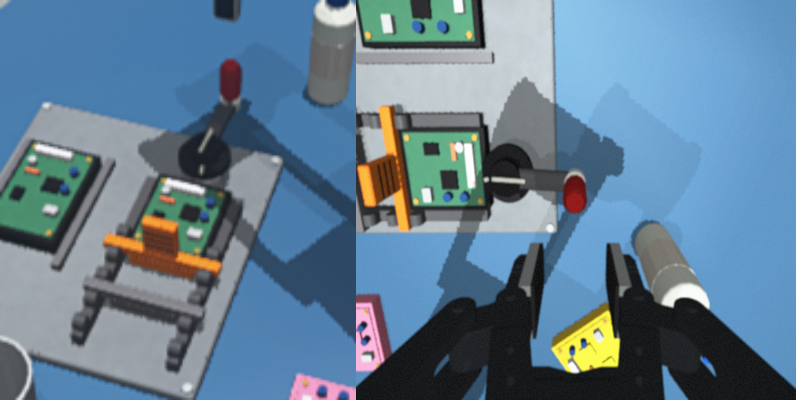

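After release the hub line still ends at (222,140) and the collar mark is at (228,182). The module touches the upright stop, the gripper is clear (force about 0), and the bar, bottle and waiting module are unmoved. Handing in.

```bash
python3 -c "
from cell import ctrl
print(ctrl.hand_in())"
```

```text
the job is handed in; nothing more can be done
None
```

The module is clamped and the job is handed in, at about 22 s of the 54 s; the hand-in gives no verdict.

- **Stop:** The channel held the short module, so the stop belonged at 11.4 mm. I lifted the orange stop from 83.4 mm, passed it over the grey bar and let it drop into that pair. A silhouette fit gave nearly the same height and position offsets there as in its starting notches, so it looks fully home. The fit itself was rough (overlap 0.46 at the start, 0.69 there).
- **Crank:** I gripped the red knob and turned it clockwise. The cam jammed at about 1.39 rad, with about 6 N resisting at the knob. I stopped at about 1.64 rad and let go. That is a slip of about 0.25 rad (14 degrees), estimated from how far the collar mark moved in the pictures, to about 0.03 rad.
- **Last checks:** The marks stayed parted after release, the module touched the upright stop, and the gripper was clear with about 0 N on the sensor. By eye, the bar, waiting module and bottle had not moved. The tin was in the final view only at its edge, and I never worked close to it. I could not measure the module's pressing force on the stop directly.
- **Disagreement:** Readings of the stop's position along the channel varied by about 1 to 2 mm between checks: 10.5 and then 12.7 mm from the arm, about 11.4 mm in the wrist picture.

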